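# Lock the levelling foot of a growing rack with its jam nut

## Robot

A 6-joint arm with a two-finger parallel gripper is mounted at the origin on the work surface. World frame = base frame: x ahead of the robot, y to its left, z up, the work surface at z = 0. Lengths are in m, angles in rad, forces in N, time in s.
With the tool pointing down it reaches from about 0.25 to 0.775 m from the base axis. Payload 8.9 kg.
Tool frame: the origin (TCP) lies midway between the tips of the shut fingers; the grasp point (between the pads) lies 19 mm behind it (ctrl.grip_depth is the distance from the TCP to the grasp point, in m); z points along the fingers, y is the direction in which the jaws open and shut (so a half turn about z gives the same grasp; the last joint's range is limited). The gripper opens to 85 mm and grips with 20 to 120 N. Pads are 22 mm wide; open, the fingers measure 114 mm over their backs; the gripper's body (76 mm by 85 mm) begins 54 mm behind the grasp point. The pads swing forward as they close: fully open they stand 13 mm farther back than shut.
Start: joints at [-1.405, 0.291, -0.153, 1.127, 0, 1.431], TCP at [0.158, -0.501, 0.231] pointing down, gripper open.
Joint ranges: [-2.52, 2.52], [-0.91, 1.74], [-1.3, 1.37], [-1.96, 2.02], [-1.52, 1.47], [-3.14, 3.14]. Speed limits (rad/s): [2.22, 2.22, 2.79, 3.14, 3.14, 3.14].

## Interface

Orientations are given as a rotation vector (axis times angle).
In Python, from bench import ctrl gives the robot as it stands.
- The arm moves only by the tool move_arm, never from a script. Its argument "increments" is a list that holds one entry, the list of rows, each a list of 4 numbers: the shift along the tool's x, y, z in mm, then the turn about the tool's z in rad. A call has 1 to 5 rows; each row shifts and turns the pose as measured when the row begins, along the tool's axes as they then stand; what a row does not reach is not made up. A row lasts 1/8 s, in which the tool goes at most 62.5 mm and 10.7 degrees, less where a joint would pass 70% of its speed; a pose out of reach is approached as far as the arm can. A call is refused whole if a number of a shift passes 62.5 or a number of a turn 0.188, either way. A call with a gripper value outside its range is refused whole. "gripper" is the finger opening in mm, from 0 to 85.4, set as the call begins (left out, the last holds). The fingers move at their own pace and stop on an object; "grip_force" is the grip in N (left out, the last holds). Time passes only in rows, so rows that do not move let the fingers close. It gives the time, the measured TCP pose, the force and the opening at its end, in the units of the state.
- ctrl.get_obs(): the state, without advancing time (a new reading comes with each control period).
- ctrl.grab_frame(name): name is "side" or "top"; returns the picture (384x512x3 uint8, red, green, blue); there is no depth.
- ctrl.get_calibration(name): a dict with "fx", "fy", "cx", "cy" (pixels), "rvec" (rotation vector, rad) and "tvec" (3), from world to camera coordinates, as OpenCV has them. Camera axes: x right, y down, z forward; pixel columns grow to the right and rows downward; lengths in m; the calibration is good to about 2 mm. A picture is of the moment at which its call begins. get_calibration takes no time and is no camera call.
- ctrl.sign_off(): hands the job in, once; it reports no verdict.
The state is a dict: "time": time; "qpos": joint angles; "joint_vel": joint speeds; "joint_efforts": joint torques, N m; "position": TCP position; "orientation": TCP orientation; "wrist_force": force on the tool from outside, world axes, zero at the start; "moment": the same for the moment, N m; "grip_width": finger opening in m.
Only numpy, scipy, OpenCV 4.12 (cv2) and the standard library are available. Lean on these libraries where they do the work, as an engineer would, in place of code of your own. Each camera call takes 0.05 s, during which the arm holds its last target.

## Task

Lay the larger of the two open-ended spanners over the wide lower nut of the rack's levelling foot, flat on the plate with its handle between the two stop pins, so that it holds that nut still. Then turn the tee-shaped jam nut above it clockwise, seen from above, until it is tight against the lower nut. Leave the spanner in place, and do not let the lower nut turn beyond the spanner's small play.

Things in the scene. Friction and masses are not known exactly. Their poses are not given: they have to be found in the camera images.
- spanner: Larger of two loose steel open-ended spanners, one at each side; 12 mm thick, 0.25 kg. Origin: underside, below the grip rib; x towards the mouth, z up. Rib x -18..18, 18 wide, top at 30: grasp across it. Handle 18 wide, back to x -109. Head 80 wide; jaw 52 wide between 14 mm prongs, closed back x 32, tips x 100; nut's centre goes at x 70. (The smaller one: 26 mm jaw, does not fit.)
- plate: Fixed dark steel plate carrying the foot: 10 mm thick, x -175..60, y -58..58 mm. Origin: on the table under the upright stud's axis (stud top 88 mm up), z up. Two stop pins, 10 mm thick, 28 mm high, at x -140, y +-23: 36 mm gap for the handle, which points to -x. Spanner in place: its x along the plate's x, its origin at x -70, y 0, underside z 10 mm (on the plate).
- lower_nut (a joint): Turn of the lower nut on the stud (rad), clockwise from above positive; its setting is near 0, where its long sides lie along the plate's x. Brass block 56 long, 40 wide, 10 to 34 mm above the table. Turns easily (0.03 N m) and is dragged round by the jam nut unless held. In the spanner's jaw it still turns about 0.25 rad, 0.4 at most.
- jam_nut (a joint): Turn of the jam nut relative to the lower nut (rad), clockwise from above positive: near 0 loose, 0.9 tight (hard stop); takes 0.1 N m. Steel collar, 32 mm across, 34 to 53 mm above the table, topped by a tee bar 50 long, 14 thick, 53 to 81 mm up, centred on the stud: pinch across the 14 mm. Bar's direction, counter-clockwise from the plate's x: 0.45 - jam_nut - lower_nut.

How it is judged:
On the way, in this order (a step that is already met when the one before it is completed fails the run):
1. the larger spanner lies flat on the plate with its jaw around the lower nut and its handle between the stop pins (x of spanner in the frame of plate between -0.085 and -0.055 m and y of spanner in the frame of plate between -0.02 and 0.02 m and z of spanner in the frame of plate between 0.004 and 0.016 m and angle between the x axis of spanner and the x axis of plate, either way round below 0.3 rad and angle between spanner's own z axis and vertical below 0.12 rad), for 0.2 s.
2. the jam nut is tight against the lower nut (value of joint jam_nut above 0.76 rad), for 0.2 s.
At the end, for the whole second after the job is handed in: Jam nut within 0.14 rad of its tight stop (above 0.76); lower nut within 0.6 rad of 0; the larger spanner at rest flat on the plate (underside 4-16 mm up, tilt < 0.12 rad), its origin 55-85 mm from the stud towards the pins, within 20 mm of the plate's x axis and 0.3 rad of its direction (all of step 1 and value of joint jam_nut above 0.76 rad and value of joint lower_nut between -0.6 and 0.6 rad and linear speed of spanner below 0.02 m/s and velocity of joint jam_nut between -0.1 and 0.1 rad/s); the robot touches nothing.
It fails at once if the lower nut is turned by more than 0.6 rad from its setting (value of joint lower_nut above 0.6 rad or value of joint lower_nut below -0.6 rad).
It also fails if it takes over 64 s, if anything falls off the work surface, if the arm or the gripper's body presses on something with over 40 N, if the wrist force passes 120 N, or if a joint passes its speed limit or range.

## Working session

There is one attempt and no reset: what is moved stays moved. The work goes in short steps, Python scripts to look and compute and a tool call to move; the robot and the scene stay as the last step left them, time stands still between calls to the robot, and variables do not carry over. Pictures are saved under pics/ and viewed, and the job is handed in when it is done.

Besides the shell and the picture viewer there is one more tool, called after "Call:" by a JSON object that holds its "method" and its "body", one argument or row to a line. move_arm: Moves the arm, as the interface text tells. Its arguments: {"type":"object","properties":{"increments":{"type":"array","items":{"type":"array","items":{"type":"array","items":{"type":"number"}}}},"gripper":{"type":"number"},"grip_force":{"type":"number"}},"required":["increments"]}

```bash
mkdir -p pics; python3 - <<'E'
from bench import ctrl
import cv2
o=ctrl.get_obs(); print(o)
print(ctrl.grip_depth)
for n in("side","top"):
    cv2.imwrite(f"pics/{n}0.png",ctrl.grab_frame(n)[:,:,::-1]); print(n,ctrl.get_calibration(n))
E
```

```text
{'time': 0.0, 'qpos': array([-1.40529111e+00,  2.91288326e-01, -1.54109478e-01,  1.12668522e+00,
       -2.04280328e-06,  1.43149210e+00]), 'joint_vel': array([ 0.00018084, -0.00144306, -0.00054665,  0.00079717,  0.00127936,
       -0.00101519]), 'joint_efforts': array([-3.63501695e-04, -5.37139535e+01,  3.31379628e+01,  1.55472342e-02,
       -3.10300647e-04, -1.27206593e-05]), 'position': array([ 0.15748886, -0.50037719,  0.2307344 ]), 'orientation': array([-3.10390638e+00, -4.76746875e-01,  2.96734795e-05]), 'wrist_force': array([ 0.81068342,  0.39481699, -0.56394035]), 'moment': array([ 0.00391587,  0.02561017, -0.06319589]), 'grip_width': 0.08557146983068939}
0.0187
side {'fx': 383.4814281991176, 'fy': 383.4814281991176, 'cx': 260.232428698337, 'cy': 188.0092442150497, 'rvec': array([ 0.07781071, -2.88549658,  1.16674817]), 'tvec': array([0.52580823, 0.03396349, 0.92790549])}
top {'fx': 462.3849912046102, 'fy': 462.3849912046102, 'cx': 249.49600097498808, 'cy': 197.58104564306583, 'rvec': array([ 2.17332423, -2.17181946,  0.08294839]), 'tvec': array([0.01894841, 0.55897447, 1.17462407])}
```

View pics/side0.png

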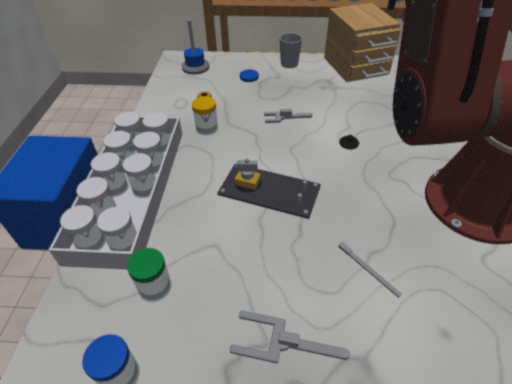

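View pics/top0.png

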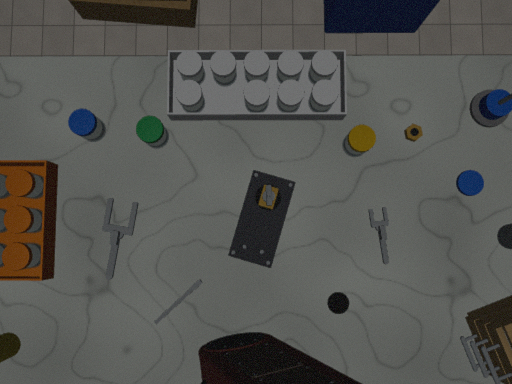

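The side view shows the large spanner at about (290,340) and the plate at (270,188). In the top view they are at about (118,230) and (262,218), and the small spanner is at (380,235). Next I'll measure them.

```bash
cat > h.py <<'E'
import numpy as np, cv2
from bench import ctrl
def cast(n,uv,z):
    c=ctrl.get_calibration(n); R=cv2.Rodrigues(c["rvec"])[0]; t=c["tvec"]
    uv=np.atleast_2d(uv).astype(float)
    d=np.c_[(uv[:,0]-c["cx"])/c["fx"],(uv[:,1]-c["cy"])/c["fy"],np.ones(len(uv))]@R
    C=-R.T@t
    return C+d*((z-C[2])/d[:,2])[:,None]
def proj(n,P):
    c=ctrl.get_calibration(n); K=np.array([[c["fx"],0,c["cx"]],[0,c["fy"],c["cy"]],[0,0,1]])
    return cv2.projectPoints(np.atleast_2d(P).astype(float),c["rvec"],c["tvec"],K,None)[0][:,0]
def crop(src,x,y,w,h,s,out):
    im=cv2.imread(src) if isinstance(src,str) else src[:,:,::-1]
    im=cv2.resize(im[y:y+h,x:x+w],None,fx=s,fy=s,interpolation=cv2.INTER_CUBIC)
    cv2.imwrite(out,cv2.convertScaleAbs(im,alpha=1.5))
E
python3 - <<'E'
from h import *
crop("pics/top0.png",85,185,80,100,6,"pics/a1.png")
crop("pics/top0.png",220,160,90,115,5,"pics/a2.png")
im=cv2.imread("pics/top0.png")
print(im[215,118],im[250,114],im[230,90],im[200,250],im[192,268])
E
```

```text
[93 94 94] [77 74 74] [89 92 89] [39 35 37] [78 76 75]
```

View pics/a1.png

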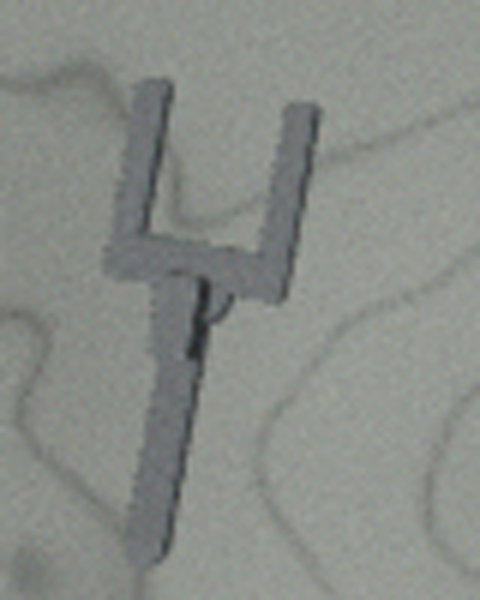

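View pics/a2.png

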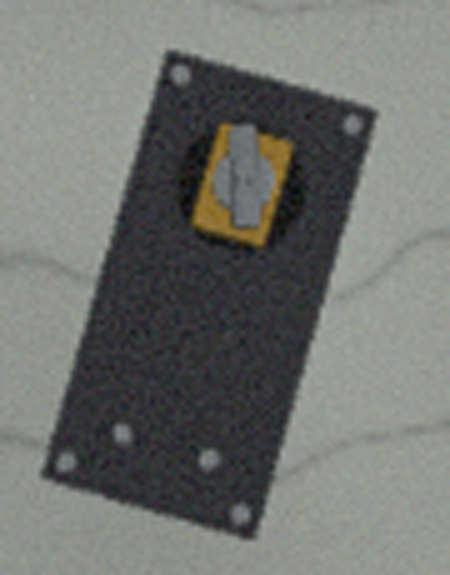

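```bash
cat >> h.py <<'E'
def fit(M,W):
    M=np.array(M,float);W=np.array(W)[:,:2];m=M.mean(0);w=W.mean(0)
    A=(M-m);B=(W-w);a=np.arctan2((A[:,0]*B[:,1]-A[:,1]*B[:,0]).sum(),(A*B).sum())
    R=np.array([[np.cos(a),-np.sin(a)],[np.sin(a),np.cos(a)]]);t=w-R@m
    return t,a,(W-(M@R.T+t))*1e3
E
python3 - <<'E'
from h import *
pl=np.array([[168,50],[377,110],[43,476],[255,538]])/5+[220,160]-0.4
t,a,r=fit([[.06,.058],[.06,-.058],[-.175,.058],[-.175,-.058]],cast("top",pl,.010)); print("plate",t,a,r.round(1))
pins=np.array([[122,434],[209,459]])/5+[220,160]-.4
print("pins",fit([[-.14,.023],[-.14,-.023]],cast("top",pins,.038)))
sp=np.array([[136,80],[322,106],[172,84],[288,102],[148,235],[262,255],[148,564]])/6+[85,185]-.4
ts,as_,r=fit([[.1,.04],[.1,-.04],[.1,.026],[.1,-.026],[.032,.026],[.032,-.026],[-.109,0]],cast("top",sp,.012)); print("sp",ts,as_,r.round(1))
def P(t,a,x,y,z): c,s=np.cos(a),np.sin(a); return [t[0]+c*x-s*y,t[1]+s*x+c*y,z]
# overlay on side for check
im=ctrl.grab_frame("side").copy()
for q in [(.1,.04),(.1,-.04),(.032,.026),(.032,-.026),(-.109,0)]:
    cv2.circle(im,tuple(proj("side",P(ts,as_,*q,.012))[0].round().astype(int).tolist()),2,(255,0,0),-1)
for q in [(-.018,.0),(.018,0)]:
    cv2.circle(im,tuple(proj("side",P(ts,as_,*q,.03))[0].round().astype(int).tolist()),1,(0,255,0),-1)
for q in [(.06,.058),(.06,-.058),(-.175,.058),(-.175,-.058)]:
    cv2.circle(im,tuple(proj("side",P(t,a,*q,.01))[0].round().astype(int).tolist()),1,(255,0,0),-1)
for q in [(-.14,.023,.038),(-.14,-.023,.038),(0,0,.088)]:
    cv2.circle(im,tuple(proj("side",P(t,a,*q))[0].round().astype(int).tolist()),1,(0,255,0),-1)
crop(im,200,140,180,240,2.5,"pics/ov.png")
E
```

```text
plate [ 0.56196892 -0.02878358] -0.282343572334136 [[-1.5 -0.4]
 [-1.   1.1]
 [ 1.  -1.1]
 [ 1.6  0.4]]
pins (array([ 0.56169249, -0.02735081]), np.float64(-0.2769832471048323), array([[-0.01069114, -0.03760634],
       [ 0.01069114,  0.03760634]]))
sp [0.45503187 0.36625205] -0.1465577443975289 [[-0.8  1.9]
 [-0.5 -0.8]
 [-0.5 -0.1]
 [-0.8  0.3]
 [ 0.7 -1.3]
 [-0.3  0.1]
 [ 2.3 -0. ]]
```

View pics/ov.png

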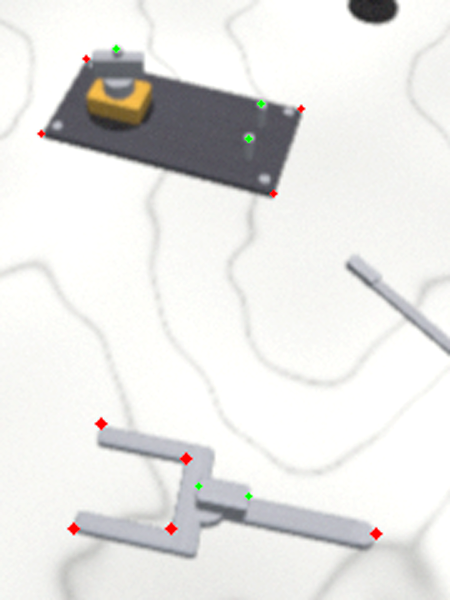

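```bash
cat >> h.py <<'E'
from scipy.spatial.transform import Rotation as Ro
def yaw(o): 
    R=Ro.from_rotvec(o["orientation"]).as_matrix(); return np.arctan2(R[1,0],R[0,0]),R
def plan(target,tyaw,n,maxs=60):
    """rows to target (yaw of tool x), turn negative = yaw up; ideal tracking"""
    o=ctrl.get_obs(); y,R=yaw(o); p=o["position"].copy(); tgt=np.array(target)
    dy=(tyaw-y+np.pi)%(2*np.pi)-np.pi
    print("t",o["time"].round(2),"pos",p.round(4),"yaw",round(y,3),"tilt",np.arccos(-R[2,2]).round(4),"F",o["wrist_force"].round(1),"M",o["moment"].round(2),"grip",round(o["grip_width"]*1e3,1),"q",o["qpos"].round(2),"left",((tgt-p)*1e3).round(1),round(dy,3))
    for i in range(n):
        d=(tgt-p)/(n-i); c,s=np.cos(y),np.sin(y)
        loc=np.array([c*d[0]+s*d[1], s*d[0]-c*d[1], -d[2]])*1e3
        st=(tyaw-y+np.pi)%(2*np.pi)-np.pi
        print(loc.round(1).tolist(),round(-st/(n-i),3)); y+=st/(n-i); p+=d
E
python3 - <<'E'
from h import *
plan([.45,.1,.25],0.305+1.88-.05,12)
E
```

```text
Traceback (most recent call last):
  File "h.py", line 28, in plan
    print("t",o["time"].round(2),"pos",p.round(4),"yaw",round(y,3),"tilt",np.arccos(-R[2,2]).round(4),"F",o["wrist_force"].round(1),"M",o["moment"].round(2),"grip",round(o["grip_width"]*1e3,1),"q",o["qpos"].round(2),"left",((tgt-p)*1e3).round(1),round(dy,3))
              ^^^^^^^^^^^^^^^
AttributeError: 'float' object has no attribute 'round'
```

```bash
sed -i 's/o\["time"\].round(2)/round(o["time"],2)/' h.py
python3 - <<'E'
from h import *
plan([.40,.1,.25],0.305+1.78,12)
E
```

```text
t 0.15 pos [ 0.1575 -0.5005  0.2309] yaw 0.305 tilt 0.001 F [-1.3  0.9 -0.6] M [-0.03  0.04  0.01] grip 85.4 q [-1.41  0.29 -0.15  1.13 -0.    1.43] left [242.5 600.5  19.1] 1.78
[34.3, -41.7, -1.6] -0.148
[40.1, -36.1, -1.6] -0.148
[45.0, -29.8, -1.6] -0.148
[48.9, -22.8, -1.6] -0.148
[51.7, -15.4, -1.6] -0.148
[53.4, -7.6, -1.6] -0.148
[54.0, 0.4, -1.6] -0.148
[53.3, 8.4, -1.6] -0.148
[51.5, 16.2, -1.6] -0.148
[48.5, 23.6, -1.6] -0.148
[44.5, 30.5, -1.6] -0.148
[39.5, 36.8, -1.6] -0.148
```

Call:
{"method": "move_arm", "body": {
  "increments": [
    [[34,-41,-2,-0.15],[40,-36,-2,-0.15],[45,-30,-2,-0.15],[49,-23,-2,-0.15],[52,-15,-2,-0.15]]
  ],
  "gripper": 85,
  "grip_force": 60
}}

```text
time: 0.78
position: [0.2571, -0.2452, 0.2396]
orientation: [-2.699, -1.604, -0.002]
wrist_force: [0.9, -1.0, -0.7]
grip_width: 0.0847
```

Call:
{"method": "move_arm", "body": {
  "increments": [
    [[53,-8,-2,-0.15],[54,0,-2,-0.15],[53,8,-2,-0.15],[52,16,-2,-0.15],[48,24,-2,-0.15]]
  ]
}}

```text
time: 1.4
position: [0.3486, 0.0169, 0.251]
orientation: [1.895, 2.503, 0.004]
wrist_force: [0.5, -1.2, 0.3]
grip_width: 0.085
```

```bash
cat > sp.py <<'E'
from h import *
ts=np.array([.45503,.36625]);a=-.1466
import sys
x=float(sys.argv[1]);z=float(sys.argv[2]);n=int(sys.argv[3])
plan([ts[0]+np.cos(a)*x,ts[1]+np.sin(a)*x,z],np.pi+a,n)
E
python3 sp.py -.005 .12 10
```

```text
t 1.4 pos [0.3486 0.0169 0.251 ] yaw 1.845 tilt 0.0035 F [ 0.5 -1.2  0.3] M [-0.02 -0.05  0.04] grip 85.0 q [-0.16 -0.07 -0.51  1.12  0.    1.13] left [ 101.5  350.1 -131. ] 1.15
[30.9, 19.3, 13.1] -0.115
[28.5, 22.7, 13.1] -0.115
[25.7, 25.8, 13.1] -0.115
[22.6, 28.6, 13.1] -0.115
[19.2, 31.0, 13.1] -0.115
[15.5, 33.0, 13.1] -0.115
[11.6, 34.5, 13.1] -0.115
[7.6, 35.7, 13.1] -0.115
[3.4, 36.3, 13.1] -0.115
[-0.8, 36.4, 13.1] -0.115
```

Call:
{"method": "move_arm", "body": {
  "increments": [
    [[31,19,13,-0.12],[28,23,13,-0.12],[26,26,13,-0.12],[23,29,13,-0.12],[19,31,13,-0.12]]
  ]
}}

```text
time: 2.02
position: [0.3981, 0.2013, 0.1853]
orientation: [1.033, 2.961, 0.004]
wrist_force: [-0.3, 0.0, -0.1]
grip_width: 0.0849
```

Call:
{"method": "move_arm", "body": {
  "increments": [
    [[16,33,13,-0.12],[12,35,13,-0.12],[8,36,13,-0.12],[4,36,13,-0.12],[0,36,13,-0.12]]
  ]
}}

```text
time: 2.65
position: [0.4351, 0.3866, 0.1172]
orientation: [0.079, 3.135, -0.0]
wrist_force: [0.4, -1.1, 0.1]
grip_width: 0.0849
```

```bash
python3 sp.py -.005 .10 3
```

```text
t 2.65 pos [0.4351 0.3866 0.1172] yaw 3.091 tilt 0.0056 F [ 0.4 -1.1  0.1] M [-0.03  0.01 -0.01] grip 84.9 q [ 0.6   0.48 -0.18  0.9  -0.    0.65] left [ 15.  -19.6 -17.2] -0.096
[-5.3, -6.3, 5.7] 0.032
[-5.5, -6.1, 5.7] 0.032
[-5.7, -5.9, 5.7] 0.032
```

Call:
{"method": "move_arm", "body": {
  "increments": [
    [[-5,-6,6,0.03],[-6,-6,6,0.03],[-6,-6,6,0.03],[0,0,0,0]]
  ]
}}

```text
time: 3.15
position: [0.4507, 0.3659, 0.0968]
orientation: [0.228, 3.13, -0.003]
wrist_force: [-0.4, 0.1, -0.3]
grip_width: 0.0851
```

```bash
python3 sp.py -.005 .05 2; python3 - <<'E'
from h import *
crop(ctrl.grab_frame("side"),200,260,180,124,4,"pics/b1.png")
crop(ctrl.grab_frame("top"),60,170,120,120,5,"pics/b2.png")
E
```

```text
t 3.15 pos [0.4507 0.3659 0.0968] yaw 2.996 tilt 0.0039 F [-0.4  0.1 -0.3] M [0.02 0.02 0.02] grip 85.1 q [ 0.56  0.5  -0.21  0.86 -0.    0.7 ] left [ -0.6   1.1 -46.8] -0.001
[0.4, 0.5, 23.4] 0.0
[0.4, 0.5, 23.4] 0.0
```

View pics/b1.png

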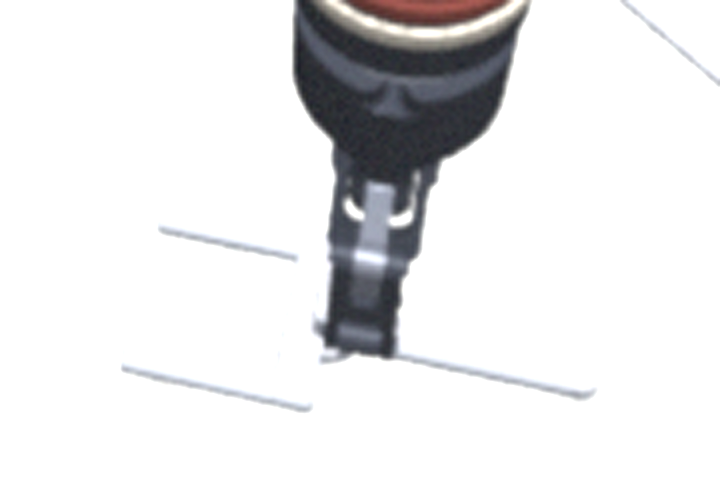

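View pics/b2.png

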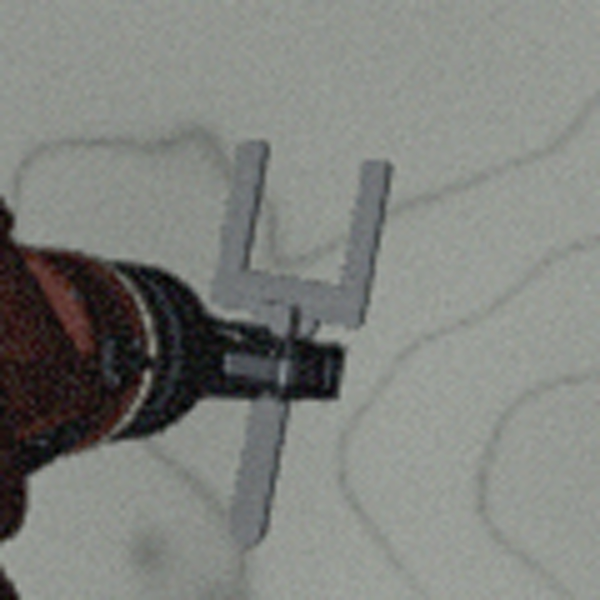

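The top view shows the fingers straddling the handle just behind the head, near (285,370) in the crop, so I'm descending.

Call:
{"method": "move_arm", "body": {
  "increments": [
    [[0,0,30,0],[0,0,30,0],[0,0,25,0],[0,0,6,0],[0,0,0,0]]
  ]
}}

```text
time: 3.88
position: [0.4532, 0.3679, 0.0077]
orientation: [0.226, 3.125, 0.005]
wrist_force: [0.4, 1.0, 0.6]
grip_width: 0.085
```

```bash
python3 sp.py -.005 .007 2; python3 - <<'E'
from h import *
crop(ctrl.grab_frame("top"),60,170,120,120,5,"pics/b3.png")
E
```

```text
t 3.88 pos [0.4532 0.3679 0.0077] yaw 2.997 tilt 0.0093 F [0.4 1.  0.6] M [-0.01 -0.04 -0.  ] grip 85.0 q [ 0.56  0.6  -0.3   0.66 -0.    0.7 ] left [-3.1 -0.9 -0.7] -0.002
[1.5, -0.7, 0.4] 0.001
[1.5, -0.7, 0.4] 0.001
```

View pics/b3.png

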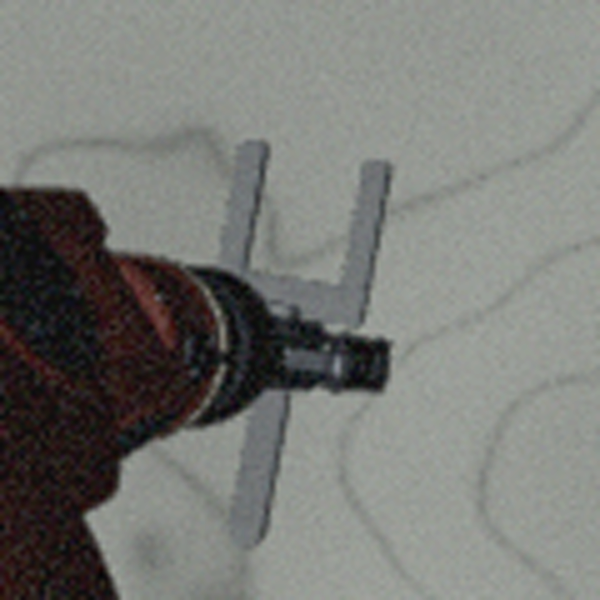

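Call:
{"method": "move_arm", "body": {
  "increments": [
    [[2,0,0,0],[0,0,0,0],[0,0,0,0],[0,0,0,0],[0,0,0,0]]
  ],
  "gripper": 5
}}

```text
time: 4.55
position: [0.4528, 0.3693, 0.0109]
orientation: [0.225, 3.121, 0.009]
wrist_force: [0.5, 0.8, -2.6]
grip_width: 0.017
```

Call:
{"method": "move_arm", "body": {
  "increments": [
    [[0,0,0,0],[0,0,-10,0],[0,0,-30,0],[0,0,-30,0],[0,0,0,0]]
  ]
}}

```text
time: 5.18
position: [0.451, 0.3685, 0.0831]
orientation: [0.225, 3.123, 0.007]
wrist_force: [0.8, -0.0, -2.4]
grip_width: 0.0169
```

```bash
python3 - <<'E'
from h import *
crop(ctrl.grab_frame("top"),60,170,120,120,5,"pics/b4.png")
crop(ctrl.grab_frame("side"),200,230,180,150,4,"pics/b5.png")
E
cat > pl.py <<'E'
from h import *
import sys
t=np.array([.5618,-.028]);a=-.281
x,y,z,da,n=map(float,sys.argv[1:6])
plan([t[0]+np.cos(a)*x-np.sin(a)*y,t[1]+np.sin(a)*x+np.cos(a)*y,z],np.pi+a+da,int(n))
E
python3 pl.py -.075 0 .14 0 12
```

```text
t 5.28 pos [0.4495 0.3675 0.0807] yaw 2.997 tilt 0.0079 F [-0.5  0.5 -3.1] M [-0.01  0.08 -0.03] grip 16.6 q [ 0.56  0.51 -0.24  0.82 -0.    0.71] left [  40.2 -374.7   59.3] -0.137
[-7.8, -30.4, -4.9] 0.011
[-8.1, -30.3, -4.9] 0.011
[-8.5, -30.2, -4.9] 0.011
[-8.8, -30.1, -4.9] 0.011
[-9.2, -30.0, -4.9] 0.011
[-9.5, -29.9, -4.9] 0.011
[-9.9, -29.8, -4.9] 0.011
[-10.2, -29.7, -4.9] 0.011
[-10.5, -29.6, -4.9] 0.011
[-10.9, -29.5, -4.9] 0.011
[-11.2, -29.3, -4.9] 0.011
[-11.5, -29.2, -4.9] 0.011
```

View pics/b4.png

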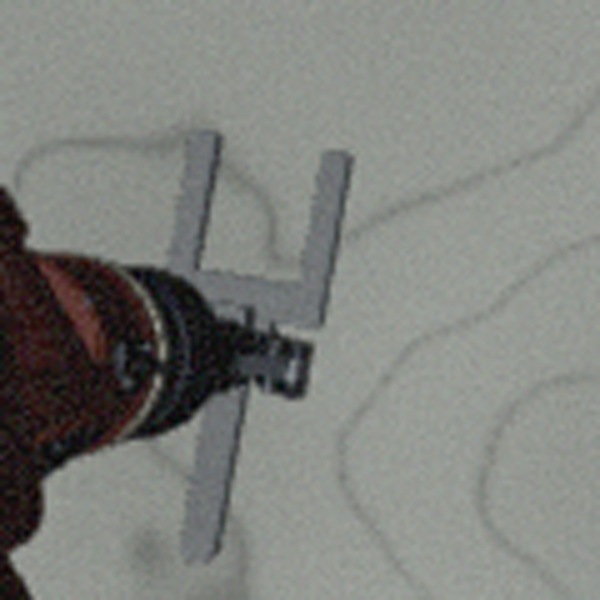

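View pics/b5.png

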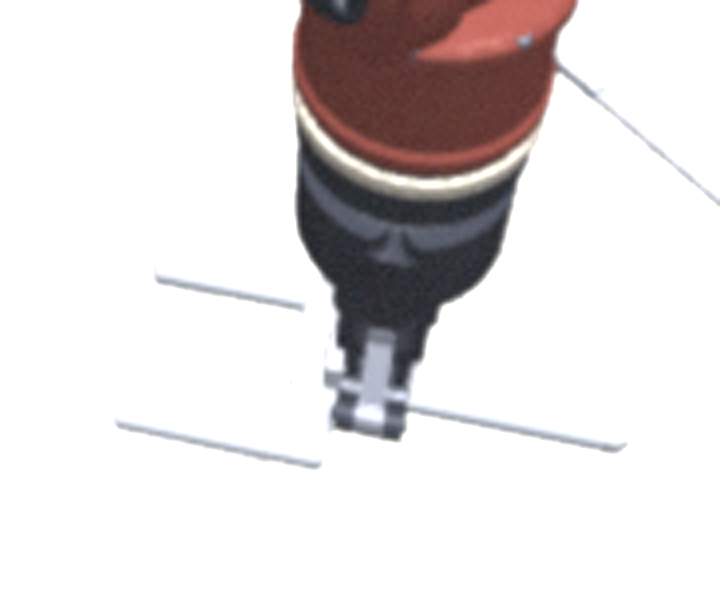

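```bash
python3 - <<'E'
from h import *
o=ctrl.get_obs()
sp=np.array([[190,130],[353,154],[220,132],[322,151],[200,269],[302,282],[202,560]])/5+[60,170]-.4
for z in (.0818,):
    ts,a,r=fit([[.1,.04],[.1,-.04],[.1,.026],[.1,-.026],[.032,.026],[.032,-.026],[-.109,0]],cast("top",sp,z)); print(z,ts,a,r.round(1))
d=o["position"][:2]-ts; c,s=np.cos(a),np.sin(a); print("TCP in spanner frame",c*d[0]+s*d[1],-s*d[0]+c*d[1],o["position"])
E
```

```text
0.0818 [0.45462962 0.36791899] -0.1387866821908815 [[-0.4  1.3]
 [-1.2 -0.7]
 [ 0.6  0.2]
 [-1.7  0.8]
 [ 0.1 -1.2]
 [ 1.  -0.3]
 [ 1.7 -0.1]]
TCP in spanner frame -0.004990666524411881 -0.0010878369105934418 [0.44953645 0.36753203 0.08069355]
```

Call:
{"method": "move_arm", "body": {
  "increments": [
    [[0,-10,-40,0],[-8,-35,-20,0.01],[-9,-35,0,0.01],[-9,-35,0,0.02],[-9,-35,0,0.02]]
  ]
}}

```text
time: 5.9
position: [0.4562, 0.2099, 0.1357]
orientation: [-0.316, -3.125, 0.004]
wrist_force: [0.8, 0.5, -2.2]
grip_width: 0.0165
```

Call:
{"method": "move_arm", "body": {
  "increments": [
    [[-9,-35,0,0.02],[-9,-35,0,0.02],[-9,-35,0,0.02],[-9,-35,0,0.02],[-9,-30,0,0]]
  ]
}}

```text
time: 6.52
position: [0.4546, 0.0277, 0.1302]
orientation: [-0.445, -3.099, 0.008]
wrist_force: [0.4, 0.2, -2.0]
grip_width: 0.0163
```

```bash
python3 pl.py -.075 0 .14 0 4
```

```text
t 6.53 pos [0.4546 0.0277 0.1302] yaw 2.857 tilt 0.0118 F [ 0.4  0.2 -2. ] M [-0.04 -0.02  0.  ] grip 16.3 q [-0.1   0.26 -0.49  0.84 -0.    0.19] left [ 35.2 -34.9   9.8] 0.004
[-10.9, -5.9, -2.4] -0.001
[-10.9, -5.9, -2.4] -0.001
[-10.9, -5.9, -2.4] -0.001
[-10.9, -5.9, -2.4] -0.001
```

Call:
{"method": "move_arm", "body": {
  "increments": [
    [[-11,-6,-3,0],[-11,-6,-3,0],[-11,-6,-3,0],[-10,-6,-3,0],[0,0,0,0]]
  ]
}}

```text
time: 7.15
position: [0.4905, -0.0093, 0.1403]
orientation: [-0.446, -3.095, 0.008]
wrist_force: [-0.2, -0.1, -0.8]
grip_width: 0.0165
```

```bash
python3 pl.py -.075 0 .12 0 2; python3 - <<'E'
from h import *
o=ctrl.get_obs()
crop(ctrl.grab_frame("top"),200,130,120,150,4,"pics/c1.png")
crop(ctrl.grab_frame("side"),180,100,180,130,4,"pics/c2.png")
E
```

```text
t 7.15 pos [ 0.4905 -0.0093  0.1403] yaw 2.856 tilt 0.0151 F [-0.2 -0.1 -0.8] M [ 0.   -0.04 -0.03] grip 16.5 q [-0.16  0.31 -0.38  0.89 -0.01  0.12] left [ -0.8   2.1 -20.3] 0.005
[0.7, 0.9, 10.1] -0.002
[0.7, 0.9, 10.1] -0.002
```

View pics/c1.png

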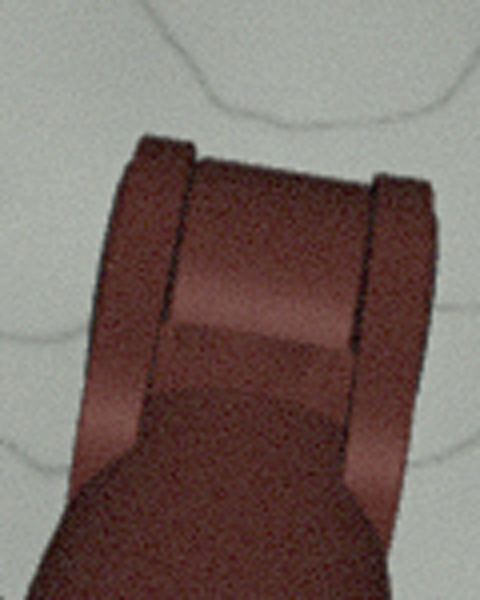

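View pics/c2.png

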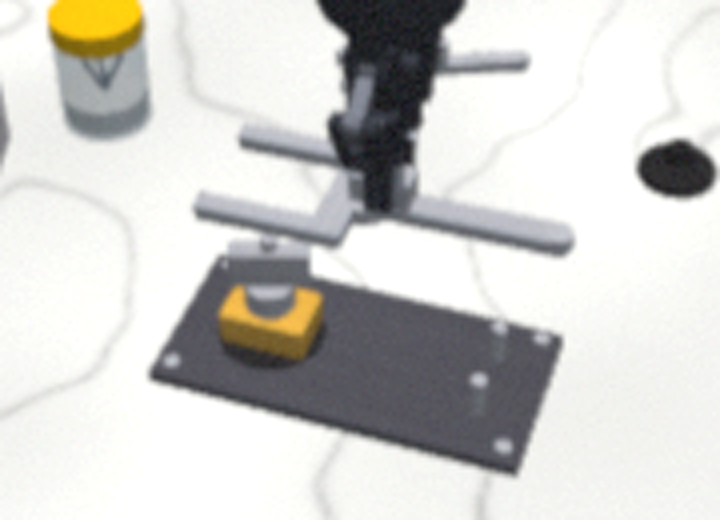

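Call:
{"method": "move_arm", "body": {
  "increments": [
    [[1,2,15,0],[1,0,15,0],[0,0,10,0],[0,0,0,0]]
  ]
}}

```text
time: 7.75
position: [0.4863, -0.0048, 0.099]
orientation: [-0.442, -3.094, 0.007]
wrist_force: [0.0, 0.4, -2.0]
grip_width: 0.0167
```

```bash
python3 pl.py -.075 0 .05 0 3; python3 - <<'E'
from h import *
im=ctrl.grab_frame("side").copy()
o=ctrl.get_obs();p=o["position"];y=yaw(o)[0]-np.pi;z=p[2]-.0109+.012
c,s=np.cos(y),np.sin(y); t=p[:2]-np.array([c*-.005,s*-.005])
for q in [(.1,.04),(.1,-.04),(.032,.026),(.032,-.026),(-.109,0)]:
    w=[t[0]+c*q[0]-s*q[1],t[1]+s*q[0]+c*q[1],z]
    cv2.circle(im,tuple(proj("side",w)[0].round().astype(int).tolist()),1,(255,0,0),-1)
crop(im,180,100,180,130,4,"pics/c3.png")
E
```

```text
t 7.75 pos [ 0.4863 -0.0048  0.099 ] yaw 2.858 tilt 0.0166 F [ 0.   0.4 -2. ] M [ 0.03  0.01 -0.01] grip 16.7 q [-0.16  0.35 -0.44  0.79 -0.    0.13] left [  3.4  -2.4 -49. ] 0.003
[-1.3, -0.5, 16.3] -0.001
[-1.3, -0.5, 16.3] -0.001
[-1.3, -0.5, 16.3] -0.001
```

View pics/c3.png

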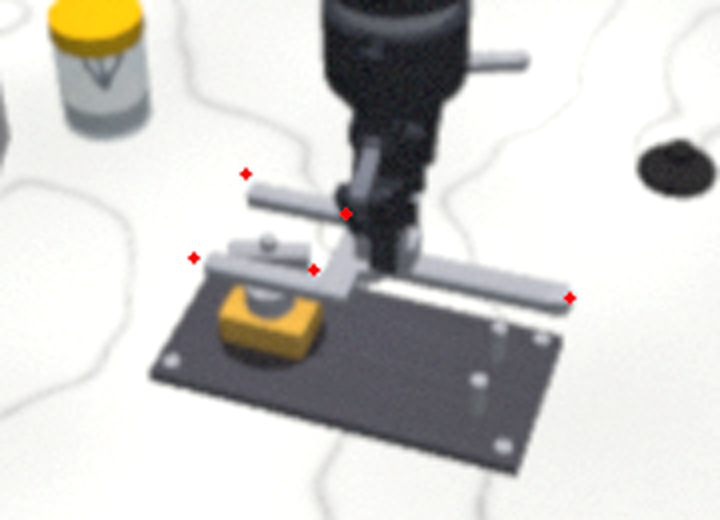

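Call:
{"method": "move_arm", "body": {
  "increments": [
    [[-4,-1,0,0],[-2,0,15,0],[-1,0,15,0],[0,0,8,0],[0,0,0,0]]
  ]
}}

```text
time: 8.43
position: [0.4942, -0.0083, 0.0597]
orientation: [-0.443, -3.097, 0.007]
wrist_force: [-0.1, 0.0, -1.9]
grip_width: 0.0169
```

```bash
python3 pl.py -.075 0 .04 0 3; python3 - <<'E'
from h import *
crop(ctrl.grab_frame("side"),200,130,120,80,6,"pics/c4.png")
E
```

```text
t 8.43 pos [ 0.4942 -0.0083  0.0597] yaw 2.857 tilt 0.0139 F [-0.1  0.  -1.9] M [ 0.04 -0.01  0.02] grip 16.9 q [-0.16  0.41 -0.47  0.7  -0.    0.12] left [ -4.4   1.1 -19.7] 0.003
[1.5, -0.0, 6.6] -0.001
[1.5, -0.0, 6.6] -0.001
[1.5, -0.0, 6.6] -0.001
```

View pics/c4.png

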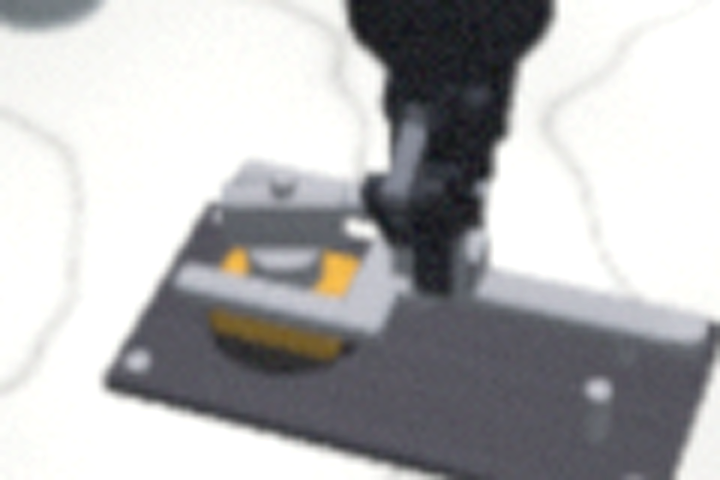

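Call:
{"method": "move_arm", "body": {
  "increments": [
    [[4,0,8,0],[0,0,10,0],[0,0,8,0],[0,0,0,0]]
  ]
}}

```text
time: 8.98
position: [0.4902, -0.0072, 0.0328]
orientation: [-0.443, -3.098, 0.007]
wrist_force: [0.2, -0.5, -1.6]
grip_width: 0.0166
```

```bash
python3 pl.py -.075 0 .023 0 3; python3 - <<'E'
from h import *
crop(ctrl.grab_frame("side"),200,130,120,80,6,"pics/c5.png")
E
```

```text
t 8.97 pos [ 0.4902 -0.0072  0.0328] yaw 2.858 tilt 0.0126 F [ 0.2 -0.5 -1.6] M [-0.01  0.05 -0.01] grip 16.6 q [-0.16  0.45 -0.51  0.62 -0.    0.12] left [-0.4  0.  -9.8] 0.003
[0.1, -0.0, 3.3] -0.001
[0.1, -0.0, 3.3] -0.001
[0.1, -0.0, 3.3] -0.001
```

View pics/c5.png

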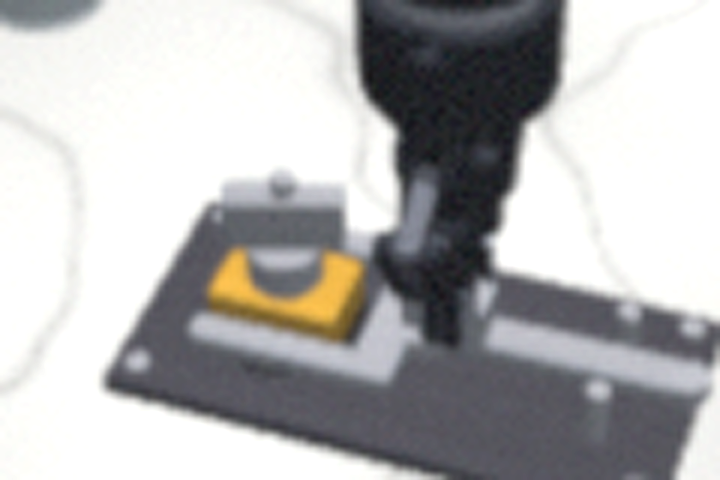

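The jaw is around the brass nut and the handle lies between the two pins, so I'm lowering the rest of the way.

Call:
{"method": "move_arm", "body": {
  "increments": [
    [[0,0,6,0],[0,0,5,0],[0,0,2,0],[0,0,0,0]]
  ]
}}

```text
time: 9.52
position: [0.4909, -0.0077, 0.021]
orientation: [-0.444, -3.1, 0.008]
wrist_force: [-1.3, -0.0, 1.2]
grip_width: 0.0169
```

```bash
python3 pl.py -.075 0 .021 0 1
```

```text
t 9.53 pos [ 0.4909 -0.0077  0.021 ] yaw 2.857 tilt 0.0109 F [-1.3 -0.   1.2] M [ 0.   -0.01 -0.03] grip 16.9 q [-0.16  0.46 -0.53  0.59 -0.01  0.12] left [-1.2  0.5  0. ] 0.003
[1.2, 0.1, -0.0] -0.003
```

Call:
{"method": "move_arm", "body": {
  "increments": [
    [[0,0,1,0],[0,0,0,0],[0,0,0,0],[0,0,0,0]]
  ],
  "gripper": 45
}}

```text
time: 10.02
position: [0.4916, -0.0078, 0.0199]
orientation: [-0.444, -3.101, 0.007]
wrist_force: [0.3, -0.1, 0.3]
grip_width: 0.0448
```

Call:
{"method": "move_arm", "body": {
  "increments": [
    [[0,0,-20,0],[0,0,-40,0],[0,0,-40,0],[0,0,-20,0]]
  ]
}}

```text
time: 10.52
position: [0.4912, -0.0071, 0.1416]
orientation: [-0.443, -3.097, 0.007]
wrist_force: [0.3, 0.1, -0.2]
grip_width: 0.0451
```

```bash
python3 pl.py -0.003 0 .13 .45 5; python3 - <<'E'
from h import *
crop(ctrl.grab_frame("side"),200,130,130,90,5,"pics/d1.png")
E
```

```text
t 10.53 pos [ 0.4912 -0.0071  0.1416] yaw 2.857 tilt 0.0137 F [ 0.3  0.1 -0.2] M [-0.   -0.01 -0.01] grip 45.1 q [-0.16  0.31 -0.38  0.9  -0.    0.12] left [ 67.7 -20.1 -11.6] 0.453
[-14.1, -0.1, 2.3] -0.091
[-14.1, -1.3, 2.3] -0.091
[-13.9, -2.6, 2.3] -0.091
[-13.6, -3.9, 2.3] -0.091
[-13.2, -5.1, 2.3] -0.091
```

View pics/d1.png

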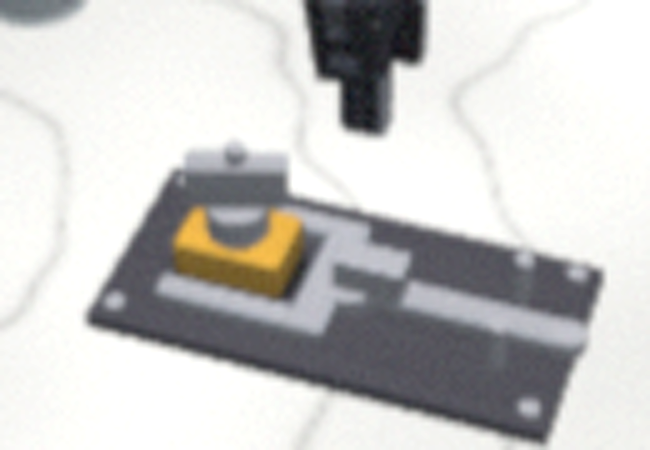

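```bash
python3 - <<'E'
from h import *
b=np.array([[242,124],[247,228]])/5+[220,160]-.4
w=cast("top",b,.081); d=w[0]-w[1]; print(w,np.arctan2(d[1],d[0]),w.mean(0))
E
```

```text
[[ 0.58680287 -0.02698626  0.081     ]
 [ 0.53521445 -0.02933027  0.081     ]] 0.045405514773274196 [ 0.56100866 -0.02815827  0.081     ]
```

Call:
{"method": "move_arm", "body": {
  "increments": [
    [[-14,0,0,-0.09],[-14,-1,0,-0.09],[-14,-3,0,-0.09],[-14,-4,0,-0.09],[-13,-5,0,-0.09]]
  ]
}}

```text
time: 11.2
position: [0.5612, -0.0273, 0.1419]
orientation: [0.281, -3.118, 0.003]
wrist_force: [-0.2, 1.3, -0.4]
grip_width: 0.0452
```

```bash
python3 pl.py 0 0 .12 .45 2
```

```text
t 11.2 pos [ 0.5612 -0.0273  0.1419] yaw -2.962 tilt 0.0116 F [-0.2  1.3 -0.4] M [-0.04 -0.03 -0.03] grip 45.2 q [-0.18  0.43 -0.19  0.96 -0.   -0.36] left [  0.6  -0.7 -21.9] -0.011
[-0.2, -0.4, 10.9] 0.006
[-0.2, -0.4, 10.9] 0.006
```

Call:
{"method": "move_arm", "body": {
  "increments": [
    [[0,0,20,0.11],[-1,0,20,0],[0,0,20,0],[0,0,15,0],[0,0,5,0]]
  ]
}}

```text
time: 11.82
position: [0.5621, -0.0278, 0.0575]
orientation: [0.106, -3.128, 0.004]
wrist_force: [-0.2, 0.9, 1.4]
grip_width: 0.0452
```

```bash
python3 pl.py 0 0 .059 .35 1;python3 - <<'E'
from h import *
crop(ctrl.grab_frame("side"),200,100,130,110,5,"pics/d2.png")
E
```

```text
t 11.82 pos [ 0.5621 -0.0278  0.0575] yaw -3.074 tilt 0.0119 F [-0.2  0.9  1.4] M [ 0.01  0.01 -0.06] grip 45.2 q [-0.18  0.52 -0.29  0.77 -0.   -0.24] left [-0.3 -0.2  1.5] 0.001
[0.3, -0.2, -1.5] -0.001
```

View pics/d2.png

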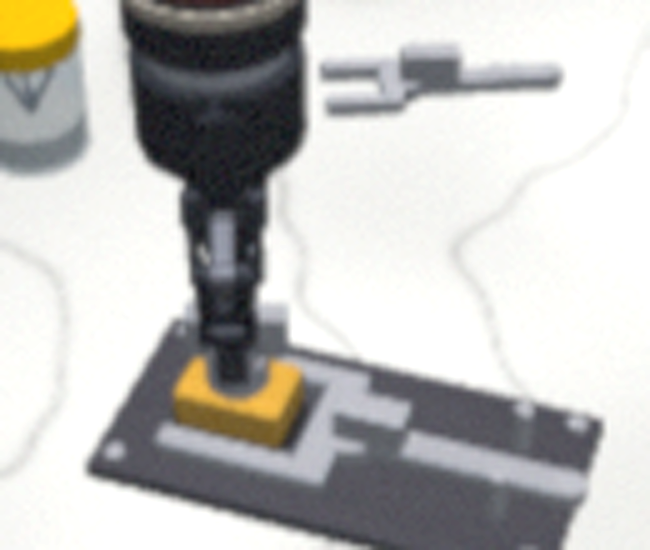

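Call:
{"method": "move_arm", "body": {
  "increments": [
    [[0,0,-2,0],[0,0,0,0],[0,0,0,0],[0,0,0,0]]
  ],
  "gripper": 2,
  "grip_force": 50
}}

```text
time: 12.38
position: [0.5629, -0.0299, 0.0606]
orientation: [0.104, -3.129, 0.01]
wrist_force: [1.4, -1.0, -8.1]
grip_width: 0.0129
```

Call:
{"method": "move_arm", "body": {
  "increments": [
    [[0,0,0,0.1],[0,0,0,0.1],[0,0,0,0.1]]
  ]
}}

```text
time: 12.75
position: [0.5629, -0.0303, 0.0606]
orientation: [-0.378, -3.11, 0.014]
wrist_force: [0.4, -3.0, -6.1]
grip_width: 0.0128
```

```bash
python3 pl.py 0 0 .059 .35 1;python3 - <<'E'
from h import *
crop(ctrl.grab_frame("side"),200,100,130,110,5,"pics/d3.png")
E
```

```text
t 12.75 pos [ 0.5629 -0.0303  0.0606] yaw 2.899 tilt 0.0127 F [ 0.4 -3.  -6.1] M [-0.05 -0.24  0.12] grip 12.8 q [-0.18  0.52 -0.29  0.77 -0.01  0.06] left [-1.1  2.3 -1.6] 0.311
[1.7, 2.0, 1.6] -0.311
```

View pics/d3.png

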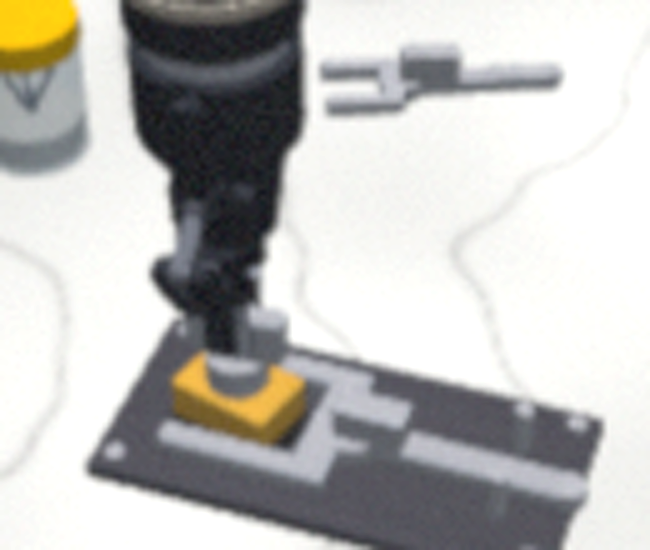

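Call:
{"method": "move_arm", "body": {
  "increments": [
    [[0,0,0,0.12],[0,0,0,0.12],[0,0,0,0.12],[0,0,0,0.12],[0,0,0,0.12]]
  ]
}}

```text
time: 13.42
position: [0.5626, -0.0312, 0.0606]
orientation: [-1.303, -2.852, 0.02]
wrist_force: [-0.3, -3.3, -6.9]
grip_width: 0.013
```

```bash
python3 pl.py 0 0 .059 -.72 1;python3 - <<'E'
from h import *
crop(ctrl.grab_frame("side"),200,100,130,110,5,"pics/d4.png")
E
```

```text
t 13.43 pos [ 0.5626 -0.0312  0.0606] yaw 2.284 tilt 0.014 F [-0.3 -3.3 -6.9] M [ 0.01 -0.23  0.08] grip 13.0 q [-0.18  0.52 -0.29  0.77 -0.01  0.68] left [-0.8  3.2 -1.6] -0.144
[2.9, 1.5, 1.6] 0.144
```

View pics/d4.png

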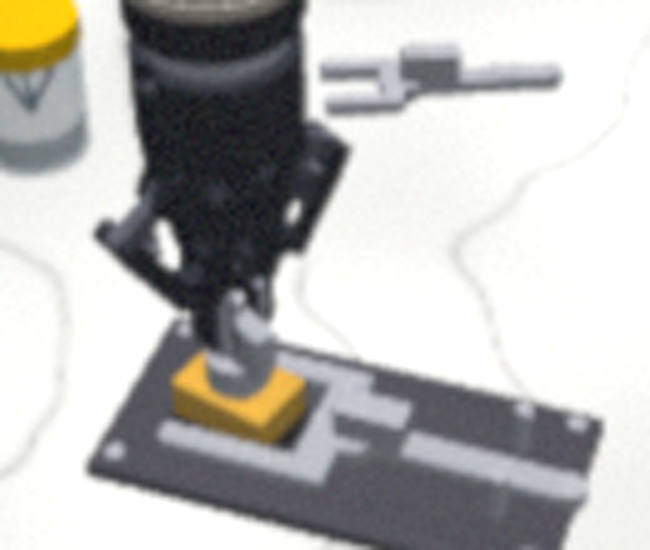

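The nut is being held in the jaw and the moment is still about 0.1 N m, so it hasn't reached the stop. I'm continuing with smaller turns.

Call:
{"method": "move_arm", "body": {
  "increments": [
    [[0,0,0,0.08],[0,0,0,0.06]]
  ]
}}

```text
time: 13.72
position: [0.5624, -0.0314, 0.0606]
orientation: [-1.504, -2.752, 0.021]
wrist_force: [-0.5, -3.0, -6.6]
grip_width: 0.0124
```

```bash
python3 pl.py 0 0 .059 -.72 1
```

```text
t 13.72 pos [ 0.5624 -0.0314  0.0606] yaw 2.141 tilt 0.0143 F [-0.5 -3.  -6.6] M [ 0.09 -0.31  0.14] grip 12.4 q [-0.18  0.52 -0.29  0.77 -0.01  0.82] left [-0.6  3.4 -1.6] -0.001
[3.1, 1.3, 1.6] 0.001
```

Call:
{"method": "move_arm", "body": {
  "increments": [
    [[0,0,0,0.05]]
  ]
}}

```text
time: 13.85
position: [0.5623, -0.0314, 0.0606]
orientation: [-1.57, -2.715, 0.021]
wrist_force: [-0.1, -2.5, -6.4]
grip_width: 0.0127
```

```bash
python3 pl.py 0 0 .059 -.72 1
```

```text
t 13.85 pos [ 0.5623 -0.0314  0.0606] yaw 2.093 tilt 0.0144 F [-0.1 -2.5 -6.4] M [ 0.   -0.39  0.12] grip 12.7 q [-0.18  0.52 -0.29  0.77 -0.01  0.87] left [-0.5  3.4 -1.6] 0.048
[3.2, 1.2, 1.6] -0.048
```

Call:
{"method": "move_arm", "body": {
  "increments": [
    [[0,0,0,0.05]]
  ]
}}

```text
time: 13.98
position: [0.5622, -0.0316, 0.0605]
orientation: [-1.634, -2.678, 0.022]
wrist_force: [-2.1, -3.6, -5.5]
grip_width: 0.0128
```

```bash
python3 pl.py 0 0 .059 -.72 1;python3 - <<'E'
from h import *
crop(ctrl.grab_frame("side"),200,100,130,110,5,"pics/d5.png")
E
```

```text
t 13.97 pos [ 0.5622 -0.0316  0.0605] yaw 2.046 tilt 0.015 F [-2.1 -3.6 -5.5] M [-0.45 -0.22  1.02] grip 12.8 q [-0.18  0.52 -0.29  0.77 -0.01  0.92] left [-0.4  3.6 -1.5] 0.095
[3.4, 1.3, 1.5] -0.095
```

View pics/d5.png

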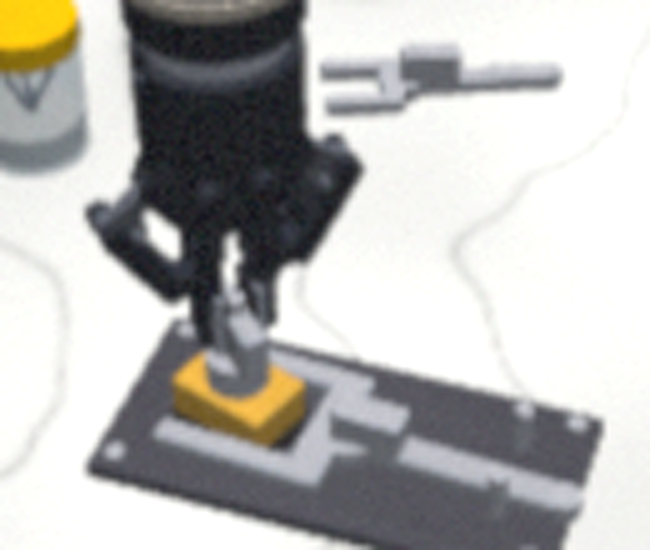

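Call:
{"method": "move_arm", "body": {
  "increments": [
    [[0,0,0,0.03],[0,0,0,0],[0,0,0,0]]
  ]
}}

```text
time: 14.4
position: [0.5621, -0.0317, 0.0606]
orientation: [-1.669, -2.657, 0.024]
wrist_force: [-0.7, -3.4, -6.7]
grip_width: 0.0131
```

```bash
python3 pl.py 0 0 .059 -.72 1
```

```text
t 14.4 pos [ 0.5621 -0.0317  0.0606] yaw 2.02 tilt 0.0157 F [-0.7 -3.4 -6.7] M [-0.39 -0.24  1.22] grip 13.1 q [-0.18  0.52 -0.29  0.77 -0.01  0.94] left [-0.3  3.7 -1.6] 0.121
[3.4, 1.3, 1.6] -0.121
```

The moment has gone from 0.1 to 1.2 N m, which is the hard stop. I'm releasing and retreating straight up.

Call:
{"method": "move_arm", "body": {
  "increments": [
    [[0,0,0,-0.02],[0,0,0,0],[0,0,0,0],[0,0,0,0]]
  ],
  "gripper": 50
}}

```text
time: 14.9
position: [0.5637, -0.0312, 0.0621]
orientation: [-1.643, -2.676, 0.019]
wrist_force: [0.4, -0.7, -0.0]
grip_width: 0.05
```

Call:
{"method": "move_arm", "body": {
  "increments": [
    [[0,0,-20,0],[0,0,-40,0],[0,0,-50,0],[0,0,-50,0],[0,0,-30,0]]
  ]
}}

```text
time: 15.52
position: [0.5636, -0.029, 0.2557]
orientation: [-1.642, -2.671, 0.021]
wrist_force: [1.0, 0.4, 0.6]
grip_width: 0.05
```

Call:
{"method": "move_arm", "body": {
  "increments": [
    [[50,-10,0,0],[50,-20,0,0],[50,-30,0,0],[50,-30,0,0],[0,0,0,0]]
  ]
}}

```text
time: 16.15
position: [0.3904, 0.1122, 0.2589]
orientation: [1.648, 2.674, -0.014]
wrist_force: [0.9, -0.5, 0.4]
grip_width: 0.05
```

```bash
python3 - <<'E'
from h import *
print(ctrl.get_obs()["position"])
cv2.imwrite("pics/e0.png",ctrl.grab_frame("top")[:,:,::-1])
crop("pics/e0.png",215,155,95,120,5,"pics/e1.png")
crop(ctrl.grab_frame("side"),200,130,130,110,5,"pics/e2.png")
E
```

```text
[0.39040797 0.11217764 0.25889021]
```

View pics/e1.png

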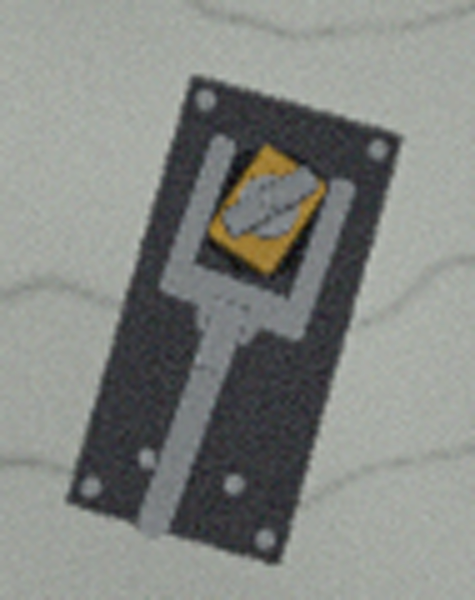

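View pics/e2.png

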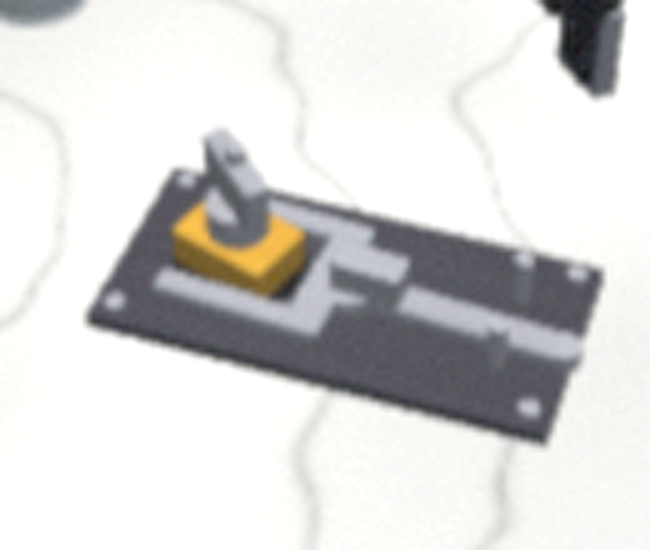

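```bash
python3 - <<'E'
from h import *
f=lambda p:np.array(p)/5+[215,155]-.4
t=np.array([.5618,-.028]);a=-.281
sp=f([[215,134],[356,184],[236,140],[331,180],[197,266],[290,297],[150,530]])
ts,as_,r=fit([[.1,.04],[.1,-.04],[.1,.026],[.1,-.026],[.032,.026],[.032,-.026],[-.109,0]],cast("top",sp,.022))
d=ts-t;print("spanner in plate",np.cos(a)*d[0]+np.sin(a)*d[1],-np.sin(a)*d[0]+np.cos(a)*d[1],as_-a,r.round(1).tolist())
def ang(p,q,z): w=cast("top",f([p,q]),z);v=w[1]-w[0];return np.arctan2(v[1],v[0])-a
print("nut long",ang([210,222],[267,145],.034),ang([270,275],[327,184],.034),"short",ang([327,184],[267,145],.034)-np.pi/2,ang([270,275],[210,222],.034)-np.pi/2)
print("bar",ang([222,210],[300,166],.081),ang([235,238],[322,185],.081))
# bar via mask
im=cv2.imread("pics/e0.png"); hsv=cv2.cvtColor(im,cv2.COLOR_BGR2HSV)
m=cv2.inRange(hsv,(10,110,60),(35,255,255)); cs,_=cv2.findContours(m,0,2); c=max(cs,key=cv2.contourArea); h=cv2.convexHull(c)[:,0]
w=cast("top",h,.034)[:,:2]; R=cv2.minAreaRect((w*1e4).astype(np.float32)); print(R, "plate deg",np.degrees(a))
E
```

```text
spanner in plate -0.07076324496167476 0.004044386141385303 -0.06671117914616992 [[-1.1, -0.7], [-0.0, 1.2], [0.5, 1.5], [-2.7, 1.0], [-1.3, -1.4], [0.4, -0.7], [4.3, -0.9]]
nut long -0.3545641002395342 -0.27936304625848096 short -0.29916054800067426 -0.44422242756529884
bar -0.7744242339503388 -0.741321133602029
((5018.55078125, 6080.93603515625), (3088.515380859375, 1211.8408203125), 0.11531726270914078) plate deg -16.100114043176134
```

```bash
python3 - <<'E'
from bench import ctrl
print(ctrl.sign_off(), ctrl.get_obs()["time"])
E
```

```text
the job is handed in; nothing more can be done
the job is handed in; nothing more can be done
```

I laid the larger spanner over the lower nut with its handle between the stop pins. Then I turned the jam nut clockwise until the wrist moment rose from about 0.1 to 1.2 N m, released it and backed away. I handed the job in at about 16 s of the 64 s allowed; sign-off gives no verdict.

My last checks, from the final top picture and the tool's own turn:
- **Spanner:** its origin is at plate x ≈ -71 mm and y ≈ +4 mm, turned -0.07 rad. It looked flat and at rest.
- **Lower nut:** turned about 0.3 to 0.35 rad. Single edges gave 0.28 to 0.44, so it is inside the 0.6 limit.
- **Jam nut:** about 0.88 rad going by the bar's direction in the picture, and about 0.95 going by the tool's turn. These differ by a little under 0.1 rad, and both are above the 0.76 needed.

One check failed: a colour-mask measurement of the nut picked up other orange objects, so I ignored it and used nut corners I read by eye from the picture.

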